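# Scrap the broken bayonet plug, then hold a sound one home in the spring-return test socket

### The arm

A 6-joint arm with a two-finger parallel gripper is mounted at the origin on the work surface. World frame = base frame: x ahead of the robot, y to its left, z up, the work surface at z = 0. Lengths are in m, angles in degrees, forces in N, time in s.
With the tool pointing down it reaches from about 0.4 to 0.825 m from the base axis. Payload 7 kg.
Tool frame: the origin (TCP) lies midway between the tips of the shut fingers; the grasp point (between the pads) lies 19 mm behind it; z points along the fingers, y is the line along which they close (so a half turn about z gives the same grasp; the last joint's range is limited). The gripper opens to 88 mm and grips with 3 to 60 N. Pads are 19 mm wide; open, the fingers measure 130 mm over their backs; the gripper's body (78 mm by 193 mm) begins 47 mm behind the grasp point.
Start: joints at [93.742, 20.546, 0.682, 0, -70.136, -16.507], TCP at [0.149, 0.658, 0.227] pointing down, gripper open.
Joint ranges: [-176.03, 176.03], [-82.01, 121.73], [-58.28, 71.71], [-173.87, 95.51], [-174.79, -0.11], [-173.66, 173.66]. Speed limits (degrees/s): [136.94, 136.94, 172.46, 180, 180, 180].

### API

Orientations are given as a 3x3 rotation matrix whose columns are the frame's x, y, z axes.
In Python, from rig import robot gives the robot as it stands. Calls block until the motion is done:
- robot.goto(position, orientation): joint-space move of the TCP to a pose.
- robot.servo_line(position, ori=None, speed=0.15): straight line of the TCP; ori=None keeps the orientation; speed is the mean speed in m/s.
- robot.movej(angles): joint-space move.
- robot.move_gripper(opening): opening from 0.0 (shut) to 1.0 (fully open); the grip force is fixed at half the most; returns when the fingers have stopped.
- robot.dwell(seconds).
- robot.ik(position, orientation): joint angles nearest the present ones, or None.
- robot.grab_frame(name): name is "scene" or "top" or "wrist"; returns (picture, depth): 420x560x3 uint8, red, green, blue; 420x560 float32, m along the optical axis (not along the pixel's ray), 0 where there is no reading.
- robot.camera_info(name): a dict with "vfov" (degrees; the focal length in pixels is half the picture's height over the tangent of half this angle, whatever the lens; pixels are square), "cx", "cy" (the principal point, pixels), "view" (4x4, takes a point from world to camera coordinates); the wrist camera has in their place "T_tool_cam" (4x4, takes a point from camera to tool coordinates, whose origin is the TCP and whose axes are the flange's). Camera axes: x right, y down, z forward; pixel columns grow to the right and rows downward; lengths in m; the calibration is good to about 2 mm. The wrist camera is an equidistant fisheye: a pixel r from the principal point sees the ray r / f radians off the axis. A picture is of the moment at which its call begins: read the wrist's pose just before it. camera_info takes no time and is no camera call.
A pose or a line that the arm cannot do raises robot.Unreachable and nothing moves.
- robot.job_done(): hands the job in; it is judged then, once.
Readings, each from a call of its own:
- robot.read_t(): time.
- robot.read_qpos(): joint angles.
- robot.read_qvel(): joint speeds.
- robot.read_effort(): joint torques, N m.
- robot.read_position(): TCP position.
- robot.read_tcp_rot(): TCP orientation.
- robot.read_force(): force on the tool from outside, world axes, zero at the start.
- robot.read_ft_torque(): the same for the moment, N m.
- robot.read_grip_width(): opening from 0.0 (shut) to 1.0 (fully open).
- robot.read_finger_force(): force on a finger pad.
Only numpy, scipy, OpenCV 4.12 (cv2) and the standard library are available. Lean on these libraries where they do the work, as an engineer would, in place of code of your own. Each camera call takes 0.05 s, during which the arm holds its last target. There are 200 camera calls.

### The job

One of the three bayonet plugs standing on the tray has lost one of its two lugs: put that plug in the scrap bin. Then take either sound plug, push it into the spring-return test socket with its lugs through the two slots, twist it a quarter turn clockwise (seen from above) to the stop, and finish while still gripping it there, because the spring turns it back when it is let go. Leave the other sound plug standing in its place and everything else where it is.

Things in the scene. Friction and masses are not known exactly. Their poses are not given: they have to be found in the camera images.
- plug_1: sound bayonet plug: brass shank 28 mm diameter, 35 mm tall; above it a black grip bar, 16 mm thick in x, 40 mm long in y, from 35 to 66 mm height. Two lugs, 7 mm wide (y), 6 to 12 mm above the foot, reach out to 22 mm from the axis, along the plug's +x and -x (half-turn symmetric). Origin: centre of the underside, z up. Stands upright on the tray, about 140 g.
- plug_2: sound bayonet plug, the same as plug_1. Origin: centre of the underside, z up. Stands upright on the tray, about 140 g.
- plug_3: the broken bayonet plug: as plug_1, but its lug on the +x side (away from the robot) is missing and only the -x lug is left. Origin: centre of the underside, z up. Stands upright on the tray, about 140 g.
- scrap_bin: open grey bin fixed to the bench, 130 x 130 mm outside, 50 mm high, walls and floor 4 to 5 mm. Origin at the centre of its underside; stands at the left or right beyond the tray, the socket on the other side.
- tray: aluminium tray fixed to the bench, 90 mm (x) by 340 mm (y), floor 4 mm thick, rim 8 mm high; plugs and bushing stand on it in a row along its y, about 80 mm apart in any order, each with its own yaw. Origin at underside centre.
- socket: spring-return test socket fixed to the bench: 100 mm square foot 12 mm high with a 74 mm square dark steel housing, top 60 mm above the bench. Origin at underside centre, axis along z. Its x axis is the line of the two entry slots.
- socket_mouth (a point): centre of the socket's mouth, level with the top face, same axes as the socket. In the 6 mm thick top plate: a 32 mm bore with two entry slots along +x and -x, 12 mm wide, out to 25 mm from the axis. Below the plate the lugs can turn freely: they clear it when the plug's foot is 18 mm or more below the mouth; about 20 mm is right, the hard bottom is at 22 mm.
- plunger (a joint): sprung plunger in the socket's centre (22 mm diameter): travel 0 (up, its top 10 mm below the mouth) to 0.012 m (fully down); pushes up with 4 N at first and 8.5 N fully down.
- rotor (a joint): sprung rotor under the top plate: two dogs which the lugs carry round when the plug is pushed in and turned clockwise from above. 0 at rest to 1.38 rad at the stop; the dogs are met after about 0.18 rad of free turn, so the stop is at about 1.56 rad of plug turn. Return torque 0.06 N m at first, 0.14 N m at the stop.
- bushing: plain brass bushing on the tray in the row with the plugs, ring of 32 mm outer diameter, 28 mm tall; not part of the job. Origin at underside centre.
- carbon_block: loose black carbon block 50 x 30 x 22 mm lying between the socket and the scrap bin; not part of the job. Origin at underside centre.
- screwdriver: screwdriver 170 mm long lying to the robot's left of the tray; not part of the job.
- wrench: wrench 160 mm long lying to the robot's right of the tray; not part of the job.
- oil_can: small can with a paper label, 52 mm diameter, 100 mm tall, standing at the left; not part of the job.
- flux_jar: amber glass jar with white cap, 60 mm diameter, 65 mm tall, standing at the right; not part of the job.
Mind the look-alikes: they are no part of the job. Leave any orange or purple look-alike of the plug_3 alone.

How it is judged (in metres and radians):
On the way:
1. the broken plug lies in the scrap bin, let go (x of plug_3 in the frame of scrap_bin between -0.062 and 0.062 m and y of plug_3 in the frame of scrap_bin between -0.062 and 0.062 m and z of plug_3 in the frame of scrap_bin below 0.04 m and contact force between the fingers and plug_3 below 0.1 N and linear speed of plug_3 below 0.05 m/s), for 0.2 s.
At the end, for the whole second after the job is handed in: Broken plug at rest in the bin. A sound plug in the socket: within 5 mm of its axis, tilt under 0.12 rad, foot 16.5 mm or more below the mouth, plunger over 6 mm, rotor over 1.15 rad, lugs over 1.25 rad from the slots, fingers gripping over 3 N. Other sound plug upright, moved under 20 mm (all of step 1 and value of joint plunger above 0.006 m and value of joint rotor above 1.15 rad and ((horizontal distance between plug_1 and socket_mouth below 0.005 m and z of plug_1 in the frame of socket_mouth below -0.0165 m and angle between plug_1's own z axis and vertical below 0.12 rad and angle between the x axis of plug_1 and the x axis of socket, either way round above 1.25 rad and contact force between the fingers and plug_1 above 3 N and distance of plug_2 from where it was at the start of the episode below 0.02 m and angle between plug_2's own z axis and vertical below 0.15 rad and contact force between the fingers and plug_2 below 0.1 N) or (horizontal distance between plug_2 and socket_mouth below 0.005 m and z of plug_2 in the frame of socket_mouth below -0.0165 m and angle between plug_2's own z axis and vertical below 0.12 rad and angle between the x axis of plug_2 and the x axis of socket, either way round above 1.25 rad and contact force between the fingers and plug_2 above 3 N and distance of plug_1 from where it was at the start of the episode below 0.02 m and angle between plug_1's own z axis and vertical below 0.15 rad and contact force between the fingers and plug_1 below 0.1 N))); the arm keeps its last pose, push and grip.
It fails at once if the bushing, carbon block, screwdriver, wrench, can or jar is moved by more than 40 mm (distance of any of bushing, carbon_block, screwdriver, wrench, oil_can, flux_jar from where it was at the start of the episode above 0.04 m).
It also fails if it takes over 54 s, if anything falls off the work surface, if the arm or the gripper's body presses on something with over 40 N, if the wrist force passes 120 N, or if a joint passes its speed limit or range.

## Working session

There is one attempt and no reset: what is moved stays moved. The work goes in short steps, each a Python script; the robot and the scene stay as the last script left them, time stands still between calls to the robot, and variables do not carry over. Pictures are saved under pics/ and viewed, at most 10 in all, crops included, and the job is handed in when it is done.

```bash
ls; mkdir -p pics
python3 - <<'E'
from rig import robot
import cv2,numpy as np
for n in("top","scene"):
    p,d=robot.grab_frame(n); cv2.imwrite(f"pics/{n}.png",p[:,:,::-1]); np.savez(f"{n}.npz",p=p,d=d)
    i=robot.camera_info(n); print(n,i['vfov'],i['cx'],i['cy'],np.round(i['view'],4).tolist())
print({k:np.round(v,4).tolist() for k,v in robot.camera_info("wrist").items()})
print(robot.read_t(),robot.read_tcp_rot())
E
```

```text
pics
top 42.54027072526258 287.9311853699067 210.29760015129585 [[0.006, -1.0, 0.0038, -0.0134], [-0.9951, -0.0063, -0.0984, 0.4898], [0.0984, -0.0032, -0.9951, 1.5062], [0.0, 0.0, 0.0, 1.0]]
scene 51.909847158320666 284.60396467211564 206.18182314926963 [[0.8616, 0.5073, 0.0178, -0.4331], [0.3679, -0.5998, -0.7106, -0.1361], [-0.3498, 0.6187, -0.7034, 1.2353], [0.0, 0.0, 0.0, 1.0]]
{'vfov': 65.7065, 'cx': 276.5093, 'cy': 213.2949, 'T_tool_cam': [[-0.0, -0.962, -0.2731, 0.0743], [1.0, -0.0002, 0.0006, 0.0011], [-0.0006, -0.2731, 0.962, -0.1571], [0.0, 0.0, 0.0, 1.0]]}
0.1 [[ 9.75262938e-01 -2.21047884e-01 -1.87982465e-04]
 [-2.21047917e-01 -9.75261823e-01 -1.48150549e-03]
 [ 1.44151533e-04  1.48641053e-03 -9.99998885e-01]]
```

View pics/top.png

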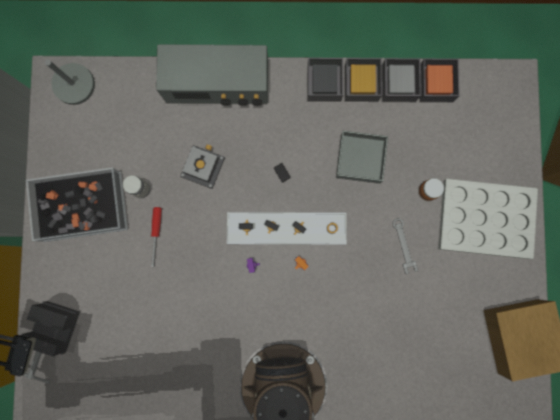

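View pics/scene.png

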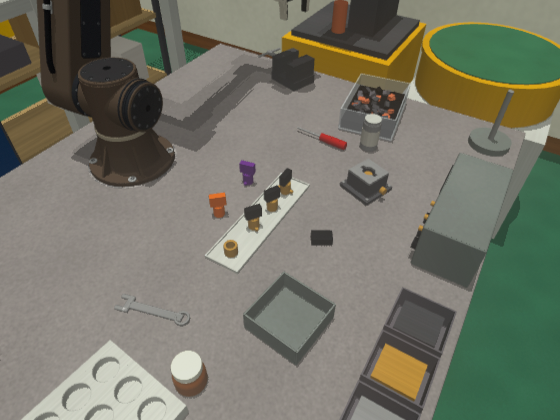

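```bash
cat > h.py <<'E'
import cv2,numpy as np
from rig import robot
def down(yaw):  # tool y axis (closing line) at world yaw deg
    a=np.radians(yaw); y=np.array([np.cos(a),np.sin(a),0]); z=np.array([0,0,-1.])
    return np.column_stack([np.cross(y,z),y,z])
def cam(n):
    i=robot.camera_info(n)
    return i, 210/np.tan(np.radians(i['vfov']/2))
def ray_plane(n,u,v,z,T=None):
    i,f=cam(n); x=(u-i['cx']); y=(v-i['cy'])
    if n=="wrist":
        r=np.hypot(x,y)+1e-9; th=r/f
        d=np.array([x/r*np.sin(th),y/r*np.sin(th),np.cos(th)])
    else:
        d=np.array([x/f,y/f,1]); T=np.linalg.inv(i['view'])
    d=T[:3,:3]@d; o=T[:3,3]
    return o+d*(z-o[2])/d[2]
def wristT():
    T=np.eye(4); T[:3,:3]=robot.read_tcp_rot(); T[:3,3]=robot.read_position()
    return T@np.array(robot.camera_info("wrist")['T_tool_cam'])
E
python3 - <<'E'
from h import *
for n,u,v,z in[("p246",246,227,.07),("p271",271,226,.07),("p299",299,228,.07),("bush",332,228,.032),("sock",200,163,.06),("bin",361,158,.05),("block",282,172,.022),("traybl",228,244,.008),("traytr",346,213,.008),("orange",301,263,.05),("purple",252,265,.05)]:
    print(n,np.round(ray_plane("top",u,v,z),3))
p=cv2.imread("pics/top.png")
a=cv2.resize(p[210:250,220:355],None,fx=5.6,fy=5.6,interpolation=cv2.INTER_CUBIC)
b=cv2.resize(p[140:190,175:230],None,fx=6,fy=6,interpolation=cv2.INTER_CUBIC)
o=np.zeros((540,800,3),np.uint8);o[:a.shape[0],:a.shape[1]]=a;o[230:230+b.shape[0],:b.shape[1]]=b
cv2.imwrite("pics/crop1.png",o)
# candidate looking poses
for yaw in(90,-90):
  for pos in([.5,.06,.26],[.5,.06,.3],[.62,.2,.26]):
    q=robot.ik(pos,down(yaw)); print(yaw,pos,None if q is None else np.round(q,1))
E
```

```text
p246 [0.439 0.105 0.07 ]
p271 [0.442 0.036 0.07 ]
p299 [ 0.437 -0.041  0.07 ]
bush [ 0.44  -0.135  0.032]
sock [0.617 0.236 0.06 ]
bin [ 0.637 -0.215  0.05 ]
block [0.6   0.007 0.022]
traybl [0.394 0.16  0.008]
traytr [ 0.485 -0.177  0.008]
orange [ 0.341 -0.047  0.05 ]
purple [0.335 0.088 0.05 ]
90 [0.5, 0.06, 0.26] [  29.2    3.   -17.4    0.   -69.6 -119.2]
90 [0.5, 0.06, 0.3] [  29.2    1.8  -13.5    0.   -74.7 -119.2]
90 [0.62, 0.2, 0.26] [  35.    17.3    0.4    0.   -73.1 -125. ]
-90 [0.5, 0.06, 0.26] [ 29.2   3.  -17.4   0.  -69.6  60.8]
-90 [0.5, 0.06, 0.3] [ 29.2   1.8 -13.5   0.  -74.7  60.8]
-90 [0.62, 0.2, 0.26] [ 35.   17.3   0.4   0.  -73.1  55. ]
```

View pics/crop1.png

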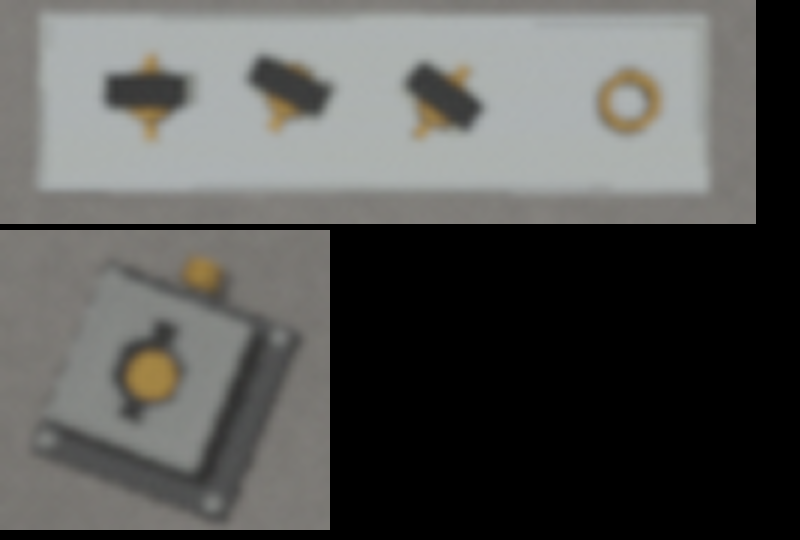

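The middle plug (crop 290,88) has only its lower (-x) lug, so it is the broken one. The socket slots run at about -24°. I'll hover over the broken plug, the left plug and the socket with the wrist camera.

Run:
```python
from h import *
S={}
for n,p,yaw,z in[("sock",(.617,.236),155,.11),("plug",(.439,.105),180,.12),("brk",(.442,.036),157,.12)]:
    robot.goto([*p,.2],down(yaw)); robot.servo_line([*p,z],speed=.25)
    T=wristT(); im,d=robot.grab_frame("wrist"); S[n+"_T"]=T;S[n]=im;S[n+"_d"]=d;S[n+"_tcp"]=robot.read_position();S[n+"_R"]=robot.read_tcp_rot()
    if n!="brk": robot.servo_line([*p,.2],speed=.3)
    print(n,robot.read_t(),np.round(robot.read_qpos(),1),d[228,276])
np.savez("w.npz",**S)
o=np.hstack([cv2.resize(S[n][130:330,200:350],None,fx=1.77,fy=1.77,interpolation=cv2.INTER_CUBIC) for n in("sock","plug","brk")])
cv2.imwrite("pics/w1.png",o[:,:,::-1]); print(o.shape)
```

```text
sock 3.3583 [ 37.8  19.9  -3.2   0.  -66.5 -62.8] 0.2299604
plug 5.175 [ 38.6  -0.  -28.3   0.  -61.4 -38.6] 0.21859176
brk 6.075 [ 30.3   4.4 -35.8   0.1 -49.7 -53.3] 0.21943478
(354, 798, 3)
```

View pics/w1.png

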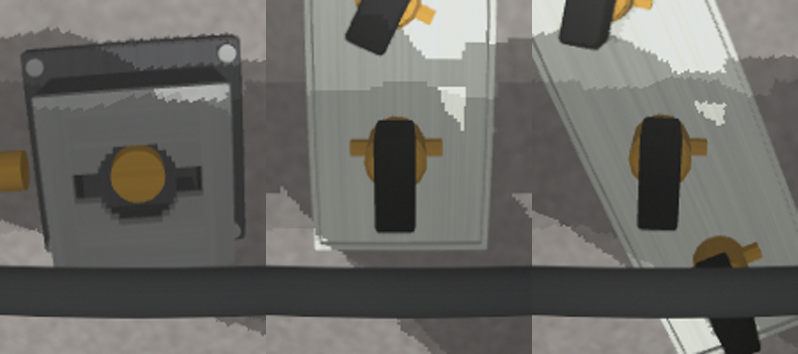

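```bash
cat >> h.py <<'E'
def cloud(T,d):
    i,f=cam("wrist"); v,u=np.mgrid[:420,:560]; x=u-i['cx'];y=v-i['cy'];r=np.hypot(x,y)+1e-9;th=r/f
    k=np.tan(th)/r
    P=np.stack([x*k*d,y*k*d,d],-1)
    return P@T[:3,:3].T+T[:3,3]
def planepts(T,u,v,z): return np.array([ray_plane("wrist",a,b,z,T) for a,b in zip(u,v)])
def rect(xy):
    (c,s,a)=cv2.minAreaRect(xy.astype(np.float32)); return np.array(c),np.array(s),a
E
python3 - <<'E'
from h import *
W=np.load("w.npz")
for n in("plug","brk"):
    T=W[n+"_T"];P=cloud(T,W[n+"_d"]);g=W[n].sum(2)
    tcp=W[n+"_tcp"]
    m=(np.hypot(*(P[...,:2]-tcp[:2]).transpose(2,0,1))<.035)&(P[...,2]>.062)&(P[...,2]<.078)
    print(n,"z med",np.median(P[m][:,2]),m.sum())
    v,u=np.nonzero(m); L=((P[m]-tcp)@W[n+"_R"])  # tool frame
    print(" top tool-frame mean",L.mean(0),"minmax",L.min(0),L.max(0),rect(L[:,:2]))
T=W["sock_T"];P=cloud(T,W["sock_d"]);tcp=W["sock_tcp"];R=W["sock_R"]
q=(P-tcp)@R
near=np.hypot(q[...,0],q[...,1])<.034
pl=near&(abs(P[...,2]-.06)<.004); print("plate z",np.median(P[pl][:,2]),pl.sum())
z0=np.median(P[pl][:,2])
v,u=np.nonzero(np.ones((420,560))*(W["sock_d"]>0))
hole=np.zeros((420,560),np.uint8)
hole[130:275,215:320]=((P[130:275,215:320,2]<z0-.003)*255)
# keep component near expected centre
nl,lab,st,ce=cv2.connectedComponentsWithStats(hole)
for i in range(1,nl):
    if st[i,4]>100: print(st[i],ce[i])
np.save("hole.npy",lab)
print(np.degrees(np.arctan2(R[1,1],R[0,1])), tcp)
E
```

```text
plug z med 0.0688183900277973 1316
 top tool-frame mean [ 0.00270006 -0.00239354  0.05219205] minmax [-0.01823562 -0.01049832  0.04996656] [0.02090122 0.0055666  0.05862304] (array([ 0.00130936, -0.00254939]), array([0.01607579, 0.03910384]), 89.61787414550781)
brk z med 0.06889863904207055 1294
 top tool-frame mean [ 0.00347698 -0.00364378  0.05240342] minmax [-0.01756048 -0.01251339  0.05018362] [0.02200508 0.00490893 0.05910416] (array([ 0.00214818, -0.00365209]), array([0.03961744, 0.01610666]), 2.7985689640045166)
plate z 0.058970762045174346 5183
[ 215  130  105  145 6127] [259.72629346 165.86845112]
[ 241  212   74   44 2056] [277.60262646 233.24854086]
155.07187988332723 [0.61806752 0.23694686 0.11178139]
```

```bash
cat > fit.py <<'E'
from h import *
from scipy.optimize import minimize
def fitsock(T,d,c0,yaw0,thr=.0015,show=None):
    P=cloud(T,d); r=np.linalg.norm(P[...,:2]-c0,axis=-1)
    z0=np.median(P[...,2][(r<.035)&(abs(P[...,2]-.06)<.005)])
    Q=cloud(T,np.ones((420,560))); o=T[:3,3]; D=Q-o; X=(o+D*((z0-o[2])/D[...,2])[...,None])[...,:2]
    w=(np.linalg.norm(X-c0,axis=-1)<.033)&(d>0); lab=(P[...,2]<z0-thr)[w].astype(float); X=X[w]
    def mod(p):
        c,s=np.cos(p[2]),np.sin(p[2]); q=(X-p[:2]*.01-c0)@np.array([[c,-s],[s,c]])
        bore=.016-np.hypot(*q.T); sl=np.minimum(.006-abs(q[:,1]),.025-abs(q[:,0]))
        return 1/(1+np.exp(-np.clip(np.maximum(bore,sl)/.0004,-50,50)))
    e=lambda p:((mod(p)-lab)**2).sum()
    b=min((minimize(e,[a,bb,np.radians(yaw0)],method="Nelder-Mead",options=dict(maxiter=600)) for a in(-.15,.15) for bb in(-.15,.15)),key=lambda m:m.fun)
    return c0+b.x[:2]*.01,np.degrees(b.x[2]),b.fun,lab.sum(),z0
E
python3 - <<'E'
from fit import *
W=np.load("w.npz");T=W["sock_T"];tcp=W["sock_tcp"];R=W["sock_R"]
for thr in(.001,.0015,.003):
    c,a,*r=fitsock(T,W["sock_d"],tcp[:2],155,thr); L=(np.append(c,.06)-tcp)@R
    print(c,a,r,"tool",L)
for n in("plug","brk"):
    P=cloud(W[n+"_T"],W[n+"_d"]); tcp=W[n+"_tcp"]
    for lo in(.062,.067):
        m=(np.hypot(*(P[...,:2]-tcp[:2]).transpose(2,0,1))<.035)&(P[...,2]>lo)&(P[...,2]<.078)
        R=W[n+"_R"];print(n,rect(P[m][:,:2]),np.degrees(np.arctan2(R[1,1],R[0,1])),tcp)
E
```

```text
[0.61725578 0.2358374 ] 159.36201132592217 [np.float64(318.5807476623214), np.float64(2384.0), np.float64(0.05897427605814322)] tool [0.00142484 0.00035743 0.0517788 ]
[0.6172052  0.23579593] 159.3538104543406 [np.float64(123.69508806708353), np.float64(2170.0), np.float64(0.05897427605814322)] tool [0.00148376 0.00038582 0.05177867]
[0.61707056 0.23547804] 159.30396408823495 [np.float64(90.58189476100837), np.float64(2056.0), np.float64(0.05897427605814322)] tool [0.00182878 0.00037393 0.05177818]
plug (array([0.44285536, 0.10438389]), array([0.01607504, 0.03910508]), 0.4144923686981201) -179.96889057867367 [0.4402707  0.10571514 0.12084003]
plug (array([0.44274044, 0.10444483]), array([0.03896469, 0.01606821]), 89.90606689453125) -179.96889057867367 [0.4402707  0.10571514 0.12084003]
brk (array([0.44558918, 0.03338045]), array([0.03961696, 0.01610684]), 64.31949615478516) 157.11955755924154 [0.44299965 0.03678614 0.1211475 ]
brk (array([0.44566333, 0.03343853]), array([0.03944139, 0.01599915]), 64.4412841796875) 157.11955755924154 [0.44299965 0.03678614 0.1211475 ]
```

Run:
```python
from h import *
robot.move_gripper(.55)
p=[.4456,.0334]
robot.servo_line([*p,.10],down(154.4),speed=.15); robot.servo_line([*p,.043],speed=.12)
robot.move_gripper(0); print(robot.read_grip_width(),robot.read_finger_force(),robot.read_position(),robot.read_force(),robot.read_t())
robot.servo_line([*p,.16],speed=.2); print(robot.read_grip_width())
b=[.637,-.215]
robot.goto([*b,.16],down(154.4)); robot.servo_line([*b,.052],speed=.2); print(robot.read_force())
robot.move_gripper(.5); robot.servo_line([*b,.18],speed=.3)
print(robot.read_t(),robot.read_finger_force())
im,d=robot.grab_frame("top"); cv2.imwrite("pics/t2.png",cv2.resize(im[120:290,150:420],None,fx=2.9,fy=2.9)[:,:,::-1])
```

```text
0.18037079302328607 29.987344443798065 [0.44565818 0.03343056 0.04312275] [-1.05479694  0.40007312  2.42979936] 8.45
0.18250987271820868
[ 0.61737123 -0.55156512 -1.08758732]
12.3417 0.0
```

View pics/t2.png

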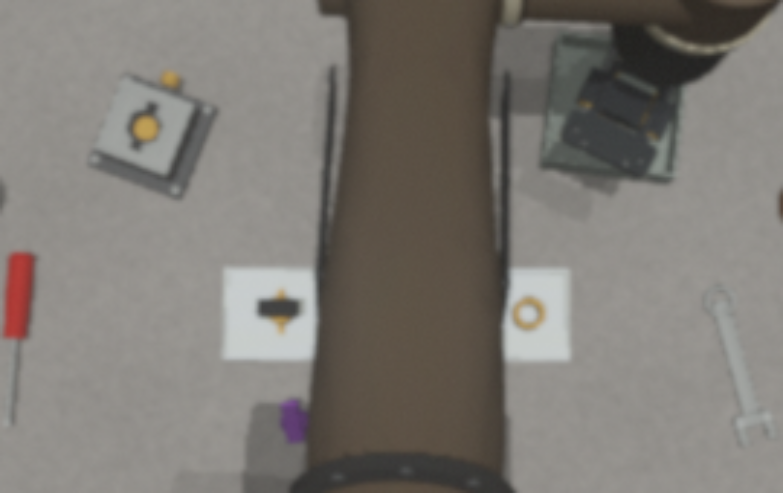

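Run:
```python
from h import *
p=[.4428,.1044]
robot.goto([*p,.16],down(180)); robot.servo_line([*p,.043],speed=.2)
robot.move_gripper(0); print(robot.read_grip_width(),robot.read_finger_force(),robot.read_position())
robot.servo_line([*p,.18],speed=.2)
t,_=robot.grab_frame("top")
robot.goto([.6172,.2358,.14],down(159.35)); robot.dwell(.3)
T=wristT();tcp=robot.read_position();R=robot.read_tcp_rot();im,d=robot.grab_frame("wrist");np.savez("w2.npz",T=T,im=im,d=d,tcp=tcp,R=R)
print(robot.read_t(),tcp,robot.read_force(),robot.read_ft_torque(),np.round(robot.read_qpos(),1))
a=cv2.resize(im[130:330,180:370],None,fx=2.5,fy=2.5,interpolation=cv2.INTER_CUBIC);b=cv2.resize(t[125:250,320:400],None,fx=4,fy=4)
o=np.zeros((500,800,3),np.uint8);o[:,:475]=a;o[:,480:800]=b
cv2.imwrite("pics/w2.png",o[:,:,::-1])
```

```text
0.1836546080303051 29.98277395963669 [0.44304744 0.10458448 0.04344838]
17.225 [0.61701155 0.23560528 0.14106794] [-0.69852976  0.096155   -2.23338057] [ 0.04375924 -0.07512655 -0.01453582] [ 37.8  22.7  -7.8   0.  -59.5 -58.4]
```

View pics/w2.png

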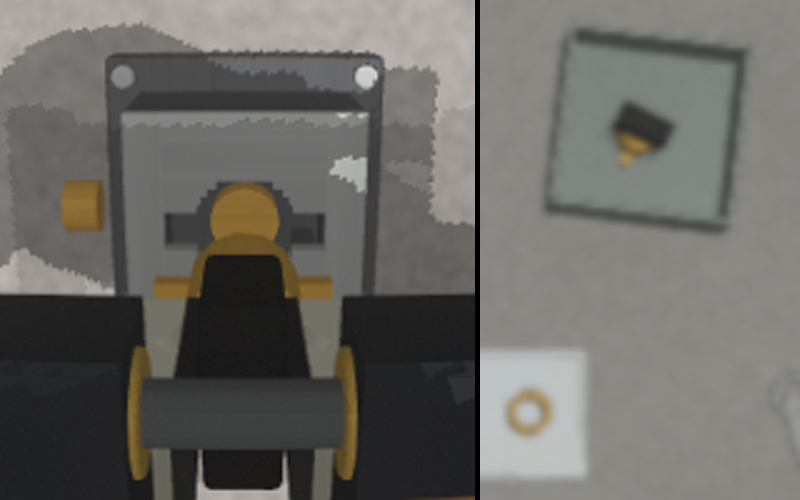

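Run:
```python
from fit import *
W=np.load("w2.npz");T=W["T"];R=W["R"];tcp=W["tcp"];d=W["d"]
q=(cloud(T,d)-tcp)@R
m=(abs(q[...,1])>.0155)&(abs(q[...,1])<.026)&(q[...,2]>.015)&(q[...,2]<.04)&(abs(q[...,0])<.03)
for s in(-1,1):
    L=q[m&(np.sign(q[...,1])==s)]; print(s,len(L),np.round(L.min(0),4),np.round(L.max(0),4),np.round(L.mean(0),4))
# shank: front cylinder surface
m=(abs(q[...,1])<.0155)&(q[...,2]>.008)&(q[...,2]<.045)&(q[...,0]>-.005)&(q[...,0]<.025)
L=q[m]; print(len(L),L.min(0),L.max(0))
m2=L[:,2]>.010
from scipy.optimize import least_squares
S=L[(L[:,0]>.006)&(L[:,2]>.009)&(L[:,2]<.037)]
f=least_squares(lambda p:np.hypot(S[:,0]-p[0],S[:,1]-p[1])-.014,[0,0],loss="soft_l1",f_scale=.0005);print("shank c",f.x,len(S),np.median(abs(f.fun)))
P=cloud(T,d)
c,a,*r=fitsock(T,d,np.array([.6172,.2358]),159.35,.002);print(c,a,r,(np.append(c,.06)-tcp)@R)
```

```text
-1 105 [-0.0011 -0.0227  0.0274] [ 0.0033 -0.0157  0.0341] [ 0.0015 -0.0192  0.0294]
1 85 [-0.0012  0.0155  0.027 ] [0.0034 0.0215 0.0336] [0.0016 0.0185 0.0295]
435 [-0.00131027 -0.01538466  0.00805998] [0.01356294 0.01549635 0.03873789]
shank c [-0.0009073  -0.00048234] 323 0.00013852170595798907
[0.61692643 0.23513783] 159.31530569750035 [np.float64(472.1903169507863), np.float64(1189.0), np.float64(0.05903999088326267)] [ 5.70159937e-04 -2.26190546e-05  8.10673214e-02]
```

```bash
cat > ins.py <<'E'
from h import *
import sys
x,y=float(sys.argv[1]),float(sys.argv[2])
robot.servo_line([x,y,.104],down(159.35),speed=.1); robot.dwell(.3)
f0=robot.read_force(); print(f0,robot.read_position())
for z in np.arange(.1,.0785,-.003):
    robot.servo_line([x,y,max(z,.079)],speed=.04)
    f=robot.read_force()-f0; p=robot.read_position(); print(np.round(p,4),np.round(f,2),np.round(robot.read_ft_torque(),2))
    if f[2]>(5 if z>.091 else 16): print("contact"); break
print(robot.read_t())
E
python3 ins.py .6164 .2351
```

```text
[-0.08826796 -0.97716641 -1.38386416] [0.61670531 0.23529121 0.10466912]
[0.6162 0.2349 0.0996] [-0.21  0.85 -0.75] [ 0.1  -0.08 -0.01]
[0.6162 0.235  0.0967] [ 0.96  0.69 -0.58] [ 0.11 -0.09 -0.  ]
[0.6162 0.235  0.0937] [-0.29  0.31  0.15] [ 0.05 -0.1   0.04]
[0.6163 0.235  0.0907] [-0.05  0.68 -0.22] [ 0.15 -0.1  -0.01]
[0.6168 0.2353 0.0885] [-0.17  1.15  3.88] [ 0.09 -0.01  0.01]
[0.6169 0.2353 0.0854] [-0.25  1.24  4.68] [ 0.08 -0.32  0.01]
[0.6168 0.2353 0.0824] [0.12 0.91 6.35] [ 0.16 -0.41  0.04]
[0.6169 0.2353 0.0795] [1.31 0.49 6.92] [ 0.15 -0.4   0.01]
20.0333
```

Run:
```python
from h import *
P=[.6165,.2352,.0787]
for y in(150,135,120,105,90,78,72,70,69):
    robot.goto(P,down(y)); R=robot.read_tcp_rot()
    print(y,round(np.degrees(np.arctan2(R[1,1],R[0,1])),1),np.round(robot.read_position(),4),np.round(robot.read_force(),1),np.round(robot.read_ft_torque(),2),round(robot.read_finger_force(),1))
print(robot.read_t(),np.round(robot.read_qpos(),1))
T=wristT();tcp=robot.read_position();R=robot.read_tcp_rot();im,d=robot.grab_frame("wrist")
cv2.imwrite("pics/w3.png",cv2.resize(im[130:330,180:370],None,fx=2.5,fy=2.5)[:,:,::-1])
```

```text
150 150.0 [0.6168 0.2354 0.0793] [0.  1.1 6.9] [ 0.18 -0.24 -0.07] 30.0
135 135.0 [0.6166 0.2355 0.0793] [-0.6 -0.6  6.9] [0.3  0.14 0.11] 30.0
120 120.0 [0.6163 0.2355 0.0792] [-2.   1.2  6.8] [0.57 0.57 0.05] 30.0
105 105.0 [0.6161 0.2356 0.0792] [-2.7  1.4  6.6] [0.72 0.89 0.16] 30.0
90 90.0 [0.6159 0.2358 0.0791] [-3.   2.5  7.1] [1.01 1.2  0.08] 30.0
78 78.0 [0.6157 0.2359 0.079 ] [-5.3  2.6  7.7] [1.27 1.53 0.13] 30.0
72 72.0 [0.6156 0.236  0.0791] [-5.7  3.9  6.8] [1.5  1.66 0.18] 30.0
70 70.0 [0.6156 0.2361 0.079 ] [-5.8  3.9  7.9] [1.6  1.7  0.11] 30.0
69 69.0 [0.6156 0.2361 0.0791] [-5.3  4.2  8. ] [1.62 1.74 0.29] 30.0
22.8167 [ 3.790e+01  2.600e+01 -1.150e+01 -1.000e-01 -5.250e+01 -1.488e+02]
```

View pics/w3.png

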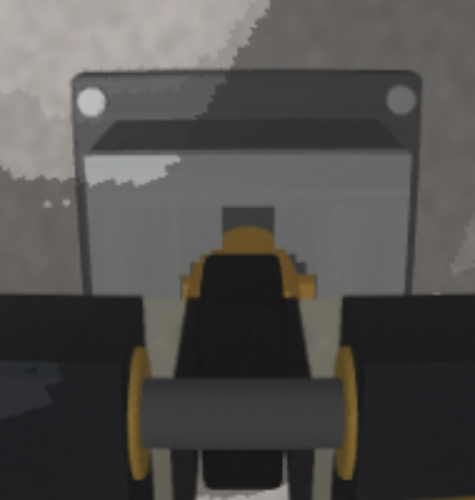

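Run:
```python
from h import *
robot.servo_line([.6158,.2359,.0787],down(69),speed=.02); robot.dwell(.5)
print(robot.read_position(),robot.read_force(),robot.read_ft_torque(),robot.read_finger_force())
q=(cloud(wristT(),robot.grab_frame("wrist")[1])-robot.read_position())
R=robot.read_tcp_rot();L=q@R;W=q[...,2]+robot.read_position()[2]
m=(abs(L[...,1])<.017)&(abs(L[...,1])>.0145)&(L[...,0]>-.005)&(L[...,0]<.006)&(L[...,2]>0)&(L[...,2]<.06)
print(np.round(np.percentile(W[m],[5,25,50,75,95]),4),m.sum())
m=(abs(L[...,1])<.005)&(L[...,0]>.008)&(L[...,0]<.0145)&(L[...,2]<.03)&(L[...,2]>0)
print("shank top z",np.round(np.percentile(W[m],[5,50,95]),4), m.sum())
```

```text
[0.61538245 0.2363239  0.07905665] [-2.69322602  2.15379536  6.24115808] [0.77254201 0.71853525 0.2674094 ] 30.023739337921143
[0.0461 0.05   0.0512 0.0582 0.0596] 103
shank top z [0.0498 0.0531 0.0564] 70
```

```bash
python3 -c "
from rig import robot
print(robot.job_done(),robot.read_t())"
```

```text
the job is handed in; nothing more can be done
the job is handed in; nothing more can be done
```

The broken plug (the middle one) is in the scrap bin, and a sound plug is still gripped in the socket, about 20 mm below the mouth and turned a quarter turn clockwise to the stop. I handed the job in at about 23 s; the hand-in call did not report the verdict.

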